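# Hold a thickness probe square on the marked spot

## Robot

A 6-joint arm with a two-finger parallel gripper is mounted at the origin on the work surface. World frame = base frame: x ahead of the robot, y to its left, z up, the work surface at z = 0. Lengths are in m, angles in rad, forces in N, time in s.
With the tool pointing down it reaches from about 0.375 to 0.75 m from the base axis. Payload 9 kg.
Tool frame: the origin (TCP) lies midway between the tips of the shut fingers; the grasp point (between the pads) lies 19 mm behind it (tcp_to_grasp is the distance from the TCP to the grasp point, in m); z points along the fingers, y is the line along which they close (so a half turn about z gives the same grasp; the last joint's range is limited). The gripper opens to 85 mm and grips with 20 to 120 N. Pads are 22 mm wide; open, the fingers measure 114 mm over their backs; the gripper's body (76 mm by 85 mm) begins 54 mm behind the grasp point. The pads swing forward as they close: fully open they stand 13 mm farther back than shut.
Start: joints at [-1.398, 0.104, 0.097, 1.564, 0, 1.353], TCP at [0.229, -0.555, 0.231] pointing down, gripper open.
Joint ranges: [-2.99, 2.99], [-0.84, 1.86], [-1.1, 1.16], [-1.84, 2.11], [-1.51, 1.56], [-3.14, 3.14]. Speed limits (rad/s): [2.22, 2.22, 2.57, 3.14, 3.14, 3.14].

## Interface

Orientations are given as a unit quaternion [x, y, z, w].
In Python, from station import get_obs, camera, finish_job, tcp_to_grasp gives the robot as it stands.
- The arm moves only by the tool carry_out, never from a script. Its argument "motion" is a list of rows, each a list of 3 entries, a list of its own where there are three numbers: the shift along the tool's x, y, z in m, then the turn, a rotation vector about the tool's x, y, z in degrees, then the opening, from 0 (shut) to 1 (fully open). In form: [[[dx, dy, dz], [wx, wy, wz], jaw], ...]. A call has exactly 10 rows; each row is the pose to reach, as a shift and turn from the pose commanded when the call began, along the tool's axes at that moment; what a row does not reach only later rows make up. A row lasts 1/12 s, in which the tool goes at most 41.7 mm and 7.16 degrees, less where a joint would pass 70% of its speed; a pose out of reach is approached as far as the arm can. A call with a gripper value outside its range is refused whole. The fingers move at their own pace and stop on an object; "newtons" is the grip in N (left out, the last holds). Time passes only in rows, so rows that repeat a pose let the fingers close, or fill a call up. It gives the time, the measured TCP pose, the force, the opening and the grip force at its end, in the units of the state.
- get_obs(): the state, without advancing time (a new reading comes with each control period).
- camera(name): name is "side" or "top" or "wrist"; returns a dict with "image" (420x560x3 uint8, blue, green, red), "fovy" (degrees; the focal length in pixels is half the picture's height over the tangent of half this angle, whatever the lens; pixels are square), "cx", "cy" (the principal point, pixels), "pose" (4x4, takes a point from camera to world coordinates); the wrist camera has in their place "hand_eye" (4x4, takes a point from camera to tool coordinates, whose origin is the TCP and whose axes are the flange's). Camera axes: x right, y down, z forward; pixel columns grow to the right and rows downward; lengths in m; the calibration is good to about 2 mm. A picture is of the moment at which its call begins: read the wrist's pose just before it. There is no depth.
- finish_job(): hands the job in; it is judged then, once.
The state is a dict: "time": time; "q": joint angles; "qd": joint speeds; "joint_efforts": joint torques, N m; "eef_pos": TCP position; "eef_rot": TCP orientation; "contact_force": force on the tool from outside, world axes, zero at the start; "torque": the same for the moment, N m; "grip_width": finger opening in m; "gripper_force": force on a finger pad.
Only numpy, scipy, OpenCV 4.12 (cv2) and the standard library are available. Lean on these libraries where they do the work, as an engineer would, in place of code of your own. Each camera call takes 0.05 s, during which the arm holds its last target. There are 200 camera calls.

## Task

Lift the yellow thickness probe out of the red tool bin and press its round foot gently onto the yellow ring on the tilted blue plate, square to the plate and with the foot wholly inside the ring. Push until the sprung foot has gone in about half its travel, without bottoming it, and end the job there, still gripping the probe and holding it steadily in contact (do not let go). Leave the other things in the bin and on the bench, and the plate's tilt, as they are.

Things in the scene. Friction and masses are not known exactly. Their poses are not given: they have to be found in the camera images.
- gauge: The probe: yellow square handle, 30 x 30 mm, on a 22 mm steel stem and a round dark foot. Starts upright on its foot in one cell of the bin. Origin: centre of the foot's underside when the foot is fully out; z up along the handle, x and y square to its flat sides, which run from z = 30 to 150 mm (the top). 0.13 to 0.25 kg. Grip the upper part of the handle.
- foot (a joint): How far the probe's sprung foot is pushed in, in m: 0 fully out (as it stands), 0.010 fully in (bottomed). The foot is a disc 36 mm in diameter and 10 mm thick. The spring needs 3.5 N to start moving, about 6 N at half travel and 8.5 N at the end.
- foot_face (a point): Centre of the flat underside of the probe's foot, which moves with the foot; axes as those of the probe.
- spot (a point): Centre of the yellow ring (inner diameter 52, outer 60 mm, yellow dot at its centre) painted on the flat blue plate (130 x 180 mm); on the surface. z: outward normal of the plate, x: up the slope, y: along the plate, level. The like white ring 84 mm away towards -y is not meant. Bolt heads at the corners stand 5 mm high.
- plate (a joint): Tilt of the blue plate from level, in rad (0.08 to 0.36 at the start). Its hinge, at the lower edge on the side nearer the robot, is stiff and carries the light push unmoved.
- fixture: The fixed grey angle plate that carries the tilting blue plate: base 210 x 220 x 16 mm, with a post 74 mm high at each side, origin at the centre of its underside. It may stand left or right of the robot's centre line, with the bin on the other side.
- bin: The fixed red open tool bin, 105 x 285 x 55 mm high (x, y, z), walls and floor 5 mm thick, two walls across divide it into three cells of about 88 mm (y) x 95 mm (x). Origin at the centre of its underside.
- jar: Bystander: a small jar with a white cap, 44 mm in diameter, 65 mm high, in another cell of the bin; origin at the centre of its underside.
- disc: Bystander: a steel reference cylinder, 48 mm in diameter, 35 mm high, in another cell of the bin; origin at the centre of its underside.
- tape: Bystander: an orange roll of tape lying flat on the bench, 90 mm in diameter, 24 mm high; origin at the centre of its underside.
- wrench: Bystander: a steel wrench lying on the bench near the far edge of the work area.
There are look-alikes about, which are no part of the job. Several things look just like the gauge: the one meant starts farthest to the robot's left.

How it is judged:
On the way:
1. the probe is held in the gripper, its foot clear above the bin's rim and touching neither bin nor plate (z of foot_face in the frame of bin above 0.06 m and contact force between the fingers and gauge above 1 N and contact force between gauge and bin below 0.1 N and contact force between gauge and fixture below 0.1 N), for 0.2 s.
At the end, for the whole second after the job is handed in: Probe still gripped, at rest, handle up, foot centre within 8 mm of the ring's centre, axis within 0.10 rad of the plate's normal, foot pushed in 2 to 8.5 mm, pressing with 2 to 14 N and not on the bin; plate moved under 6 mm, bystanders under 30 mm (distance between foot_face and spot below 0.008 m and angle between the z axis of foot_face and the z axis of spot, either way round below 0.1 rad and angle between gauge's own z axis and vertical below 0.6 rad and value of joint foot between 0.002 and 0.0085 m and contact force between gauge and fixture between 2 and 14 N and contact force between the fingers and gauge above 1 N and contact force between gauge and bin below 0.1 N and linear speed of gauge below 0.02 m/s and distance of spot from where it was at the start of the episode below 0.006 m and distance of each of jar, disc, tape, wrench from where it was at the start of the episode below 0.03 m); the arm keeps its last pose, push and grip.
It fails at once if the probe is pressed on the plate or its fixture with more than 25 N (not gently) (contact force between gauge and fixture above 25 N).
It fails at once if a bystander is moved more than 30 mm (distance of any of jar, disc, tape, wrench from where it was at the start of the episode above 0.03 m).
It fails at once if the plate's tilt is disturbed (the marked spot moves more than 6 mm) (distance of spot from where it was at the start of the episode above 0.006 m).
It also fails if it takes over 42 s, if anything falls off the work surface, if the arm or the gripper's body presses on something with over 40 N, if the wrist force passes 120 N, or if a joint passes its speed limit or range.

## Working session

There is one attempt and no reset: what is moved stays moved. The work goes in short steps, Python scripts to look and compute and a tool call to move; the robot and the scene stay as the last step left them, time stands still between calls to the robot, and variables do not carry over. Pictures are saved under pics/ and viewed, at most 10 in all, crops included, and the job is handed in when it is done.

Besides the shell and the picture viewer there is one more tool, called after "Emit:" in YAML: its name, and indented under it one key for each argument. carry_out: Moves the arm, as the interface text tells. Its arguments: {"type":"object","properties":{"motion":{"type":"array","items":{"type":"array"}},"newtons":{"type":"number"}},"required":["motion"]}

```bash
mkdir -p pics; ls; python3 - <<'E'
from station import *
import cv2,numpy as np
print(get_obs(), tcp_to_grasp)
for n in("side","top"):
    c=camera(n); cv2.imwrite(f"pics/{n}0.png",c["image"]); print(n,c["fovy"],c["cx"],c["cy"],np.round(c["pose"],4).tolist(),[k for k in c])
E
```

```text
pics
{'time': 0.0, 'q': array([-1.39770857e+00,  1.04663162e-01,  9.64746319e-02,  1.56390154e+00,
       -2.32554194e-06,  1.35307698e+00]), 'qd': array([ 4.88856307e-04,  5.59552678e-07, -1.31800137e-03,  2.53393809e-03,
        5.31284383e-07, -1.98039818e-03]), 'joint_efforts': array([ 9.60157786e-05, -5.56929982e+01,  5.03651404e+01,  1.69201480e-02,
       -3.13711607e-04, -3.69363100e-07]), 'eef_pos': array([ 0.22850025, -0.55443024,  0.23054644]), 'eef_rot': array([ 9.80969189e-01,  1.94162384e-01,  1.32717611e-05, -6.46735923e-04]), 'contact_force': array([0.21659885, 0.67298283, 0.2300724 ]), 'torque': array([ 0.00322143,  0.01255649, -0.01691267]), 'gripper_force': 0.0, 'grip_width': 0.08537960931942777} 0.0187
side 47.72374686175953 288.4252070597099 201.99395908636657 [[0.9788, -0.1371, 0.1523, 0.4359], [-0.2045, -0.6038, 0.7704, -0.7705], [-0.0136, -0.7852, -0.619, 0.7062], [0.0, 0.0, 0.0, 1.0]] ['image', 'fovy', 'cx', 'cy', 'pose']
top 53.07260998218044 280.26569419969934 206.8955677773785 [[0.0291, -0.9953, 0.0927, 0.4777], [-0.9994, -0.0272, 0.0225, -0.0152], [-0.0198, -0.0933, -0.9954, 1.0271], [0.0, 0.0, 0.0, 1.0]] ['image', 'fovy', 'cx', 'cy', 'pose']
```

View pics/top0.png

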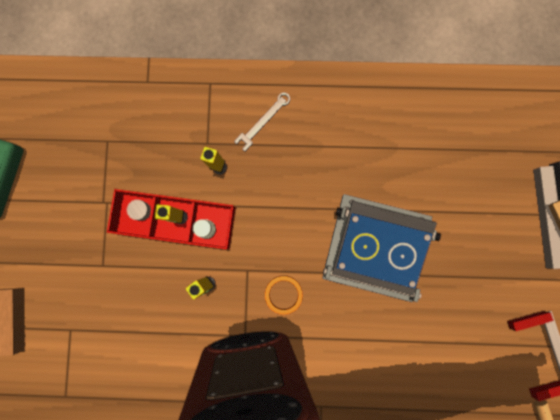

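View pics/side0.png

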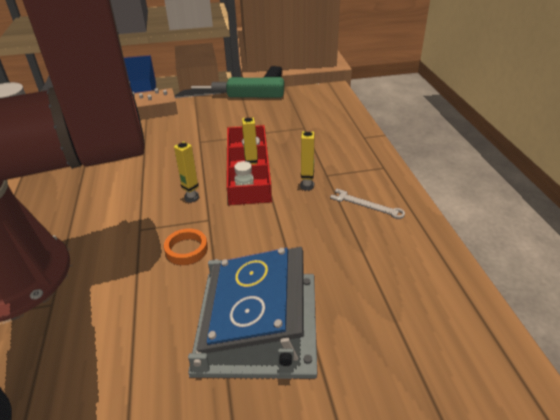

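The top view shows three yellow probes at (163,212) in the bin, (210,155) and (198,288). Left in the image is +y, so the one in the bin, at (163,212), is farthest left, and it is also the only one in the bin. The plate is at about (385,250), with the yellow ring at (365,246) and the white one at (402,256). I'll confirm this in a crop.

```bash
python3 - <<'E'
import cv2,numpy as np
t=cv2.imread("pics/top0.png"); s=cv2.imread("pics/side0.png")
a=cv2.resize(t[140:300,100:240],None,fx=3.0,fy=3.0,interpolation=cv2.INTER_CUBIC)[:600]
b=cv2.resize(s[105:220,170:320],None,fx=2.5,fy=2.5,interpolation=cv2.INTER_CUBIC)
o=np.zeros((590,800,3),np.uint8); o[:480,:420]=a; o[:287,425:800]=b
c=cv2.resize(t[190:305,320:445],None,fx=2.4,fy=2.4,interpolation=cv2.INTER_CUBIC); o[290:290+c.shape[0],425:425+c.shape[1]]=c[:300]
cv2.imwrite("pics/crop0.png",o)
E
```

```text
Traceback (most recent call last):
ValueError: could not broadcast input array from shape (288,375,3) into shape (287,375,3)
```

```bash
python3 - <<'E'
import cv2,numpy as np
t=cv2.imread("pics/top0.png"); s=cv2.imread("pics/side0.png")
a=cv2.resize(t[140:300,100:240],None,fx=3.0,fy=3.0,interpolation=cv2.INTER_CUBIC)[:600]
b=cv2.resize(s[105:220,170:320],None,fx=2.5,fy=2.5,interpolation=cv2.INTER_CUBIC)
o=np.zeros((590,800,3),np.uint8); o[:480,:420]=a; o[:288,425:800]=b
c=cv2.resize(t[190:305,320:445],None,fx=2.4,fy=2.4,interpolation=cv2.INTER_CUBIC); o[290:290+c.shape[0],425:425+c.shape[1]]=c[:300]
cv2.imwrite("pics/crop0.png",o)
E
```

```text
(no output)
```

View pics/crop0.png

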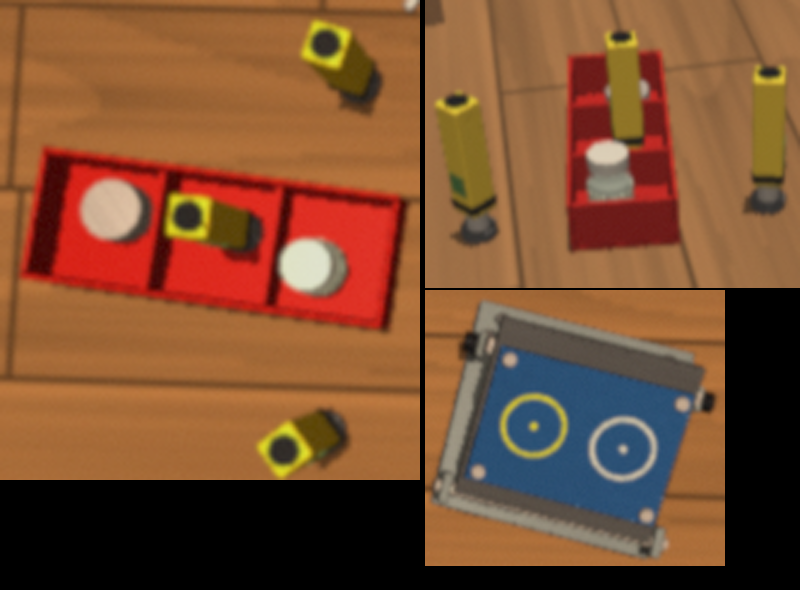

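The crop confirms it: the middle cell of the bin holds the probe, with its cap centre near (162.7,211.7). The disc and jar sit in the outer cells. The plate shows two rings and four bolts. Next I'll measure positions.

```bash
cat > h.py <<'E'
import cv2,numpy as np
from scipy.spatial.transform import Rotation as R
P={"side":(47.72374686,288.42520706,201.99395909,[[0.9788,-0.1371,0.1523,0.4359],[-0.2045,-0.6038,0.7704,-0.7705],[-0.0136,-0.7852,-0.619,0.7062]]),
"top":(53.07260998,280.2656942,206.89556777,[[0.0291,-0.9953,0.0927,0.4777],[-0.9994,-0.0272,0.0225,-0.0152],[-0.0198,-0.0933,-0.9954,1.0271]])}
def ray(n,u,v):
    f,cx,cy,T=P[n]; T=np.array(T); f=210/np.tan(np.radians(f/2))
    d=T[:,:3]@[(u-cx)/f,(v-cy)/f,1]; return T[:,3],d/np.linalg.norm(d)
def onz(n,u,v,z):
    o,d=ray(n,u,v); return o+d*(z-o[2])/d[2]
def tri(a,b):
    (o1,d1),(o2,d2)=ray("top",*a),ray("side",*b)
    s=np.linalg.lstsq(np.c_[d1,-d2],o2-o1,rcond=None)[0]
    p,q=o1+s[0]*d1,o2+s[1]*d2; return (p+q)/2,np.linalg.norm(p-q)
def blobs(m,amin,amax=1e9):
    n,l,st,c=cv2.connectedComponentsWithStats(m.astype(np.uint8))
    return [(np.round(c[i],2).tolist(),st[i].tolist()) for i in range(1,n) if amin<=st[i,4]<=amax]
E
python3 - <<'E'
from h import *
for n in("top","side"):
    im=cv2.imread(f"pics/{n}0.png"); hsv=cv2.cvtColor(im,cv2.COLOR_BGR2HSV); H,S,V=cv2.split(hsv)
    blue=((H>95)&(H<125)&(S>110)).astype(np.uint8)
    k=cv2.findContours(blue,cv2.RETR_EXTERNAL,cv2.CHAIN_APPROX_NONE)[0]
    k=[c for c in k if 300<cv2.boundingRect(c)[0]+cv2.boundingRect(c)[2]/2<450 or n=="side" and cv2.boundingRect(c)[1]>240]
    k=max(k,key=cv2.contourArea); hull=cv2.convexHull(k)
    print(n,"quad",cv2.approxPolyDP(hull,6,True)[:,0].tolist())
    m=np.zeros_like(blue); cv2.drawContours(m,[hull],-1,1,-1); m=cv2.dilate(m,np.ones((3,3)))
    print("yel",blobs((m>0)&(H>20)&(H<36)&(S>90),2)); print("wht",blobs((m>0)&(S<75)&(V>120),3))
    # ring centres: ellipse fit
    y=np.argwhere((m>0)&(H>20)&(H<36)&(S>90))[:,::-1]; 
    y=y[np.linalg.norm(y-y.mean(0),axis=1)>6]; print("ell",cv2.fitEllipse(y.astype(np.float32)))
im=cv2.imread("pics/top0.png"); H,S,V=cv2.split(cv2.cvtColor(im,cv2.COLOR_BGR2HSV))
m=(H>24)&(H<34)&(S>150)&(V>170); m[:, :145]=0
for b in blobs(m,15):
    x,y,w,h,_=b[1]
    if 145<x<200:
        pts=np.argwhere(m[y:y+h,x:x+w])[:,::-1]+[x,y]; r=cv2.minAreaRect(pts.astype(np.float32)); print(b,r)
        c=[onz("top",*p,.155) for p in cv2.boxPoints(r)]; print(np.round(c,4).tolist(),np.round(onz("top",*r[0],.155),4))
print("cap",onz("top",162.7,211.7,.155))
sk=(V<70); sk[:116]=0;sk[:,:236]=0;sk[:,262:]=0;sk[126:]=0
print("sidecap",blobs(sk,3))
E
```

```text
top quad [[350, 220], [359, 215], [426, 232], [416, 280], [405, 285], [338, 264]]
yel [([364.68, 245.84], [351, 233, 28, 27, 180]), ([365.0, 246.29], [364, 245, 3, 3, 7])]
wht [([355.21, 218.5], [353, 216, 6, 6, 28]), ([426.48, 237.36], [424, 235, 6, 6, 25]), ([401.92, 255.63], [388, 242, 29, 28, 297]), ([379.0, 246.0], [379, 245, 1, 3, 3]), ([363.33, 247.0], [363, 246, 2, 3, 3]), ([376.0, 248.0], [376, 247, 1, 3, 3]), ([357.0, 254.0], [356, 253, 3, 3, 3]), ([402.16, 255.84], [400, 254, 5, 5, 19]), ([364.0, 257.0], [363, 257, 3, 1, 3]), ([341.79, 265.5], [339, 263, 6, 6, 28]), ([411.74, 282.84], [410, 281, 5, 5, 19])]
ell ((364.83380126953125, 246.16453552246094), (24.677087783813477, 25.687891006469727), 82.04622650146484)
side quad [[286, 249], [284, 330], [208, 343], [220, 267]]
yel [([251.56, 273.76], [236, 260, 32, 27, 180]), ([251.0, 272.5], [250, 271, 3, 4, 8])]
wht [([280.43, 250.25], [277, 248, 8, 5, 28]), ([224.85, 262.77], [222, 261, 6, 4, 13]), ([265.0, 263.0], [264, 262, 3, 3, 3]), ([247.0, 264.33], [246, 264, 3, 2, 3]), ([242.0, 268.0], [240, 266, 5, 5, 5]), ([249.33, 2
[... 226 characters left out ...]
, 7, 46])]
ell ((251.1477813720703, 272.93182373046875), (21.60498809814453, 31.92424964904785), 61.94961929321289)
([164.34, 213.5], [156, 206, 14, 14, 58]) ((162.58999633789062, 211.86997985839844), (12.727922439575195, 13.152186393737793), 8.13010311126709)
[[0.5296, 0.265, 0.155], [0.557, 0.2626, 0.155], [0.5539, 0.2359, 0.155], [0.5266, 0.2383, 0.155]] [0.5418 0.2504 0.155 ]
([195.02, 289.04], [186, 281, 18, 18, 94]) ((194.50003051757812, 289.5000305175781), (13.80000114440918, 13.800000190734863), 53.13010025024414)
[[0.386, 0.1957, 0.155], [0.4035, 0.1738, 0.155], [0.3816, 0.1556, 0.155], [0.3642, 0.1776, 0.155]] [0.3838 0.1757 0.155 ]
cap [0.54211628 0.25022286 0.155     ]
sidecap []
```

```bash
python3 - <<'E'
from h import *
pr={"yd":((364.95,246.2),(251.1,272.7)),"wd":((402.1,255.75),(246.9,310.5)),
"b_up_y":((355.2,218.5),(280.4,250.25)),"b_up_w":((426.5,237.4),(277.4,322.3)),"b_lo_y":((341.8,265.5),(224.85,262.8)),"b_lo_w":((411.75,282.85),(211.5,333.95))}
p={k:tri(*v) for k,v in pr.items()}
for k,v in p.items(): print(k,np.round(v[0],4),round(v[1]*1e3,2))
g=lambda k:p[k][0]
print("ring dist",np.linalg.norm(g("yd")-g("wd")))
up=((g("b_up_y")-g("b_lo_y"))+(g("b_up_w")-g("b_lo_w")))/2
y=((g("b_up_y")-g("b_up_w"))+(g("b_lo_y")-g("b_lo_w")))/2
print(np.linalg.norm(up),np.linalg.norm(y)); 
n=np.cross(up,y);n/=np.linalg.norm(n);print("n",n,"tilt",np.arccos(n[2]))
h=y[:2]/np.linalg.norm(y[:2]); print("yaw",np.degrees(np.arctan2(-h[0],h[1])), "slope-only tilt",np.arcsin(up[2]/np.linalg.norm(up)))
mid=sum(g(k) for k in p if k[0]=="b")/4; print("bolt mid",mid,"y-level",y[2]/np.linalg.norm(y))
print("yd height vs bolt plane",(g("yd")-mid)@n,(g("wd")-mid)@n)
# bin rim edges yaw
im=cv2.imread("pics/top0.png"); H,S,V=cv2.split(cv2.cvtColor(im,cv2.COLOR_BGR2HSV))
m=((H<6)|(H>174))&(S>180)&(V>60); m[:,:100]=0; m[:,245:]=0; m[:180]=0; m[255:]=0
c=max(cv2.findContours(m.astype(np.uint8),0,1)[0],key=cv2.contourArea); r=cv2.minAreaRect(c)
q=np.array([onz("top",*b,.055) for b in cv2.boxPoints(r)]);print("bin",r,np.round(q,3).tolist())
E
```

```text
yd [ 0.4825 -0.1841  0.0876] 0.72
wd [ 0.4638 -0.266   0.0877] 0.92
b_up_y [ 0.5415 -0.1588  0.1064] 1.95
b_up_w [ 0.5056 -0.3137  0.1059] 0.14
b_lo_y [ 0.4387 -0.1355  0.0736] 0.79
b_lo_w [ 0.4036 -0.2907  0.0758] 2.49
ring dist 0.08398314729214573
0.10957267869535255 0.15907027263398768
n [-0.27907774  0.06892727  0.95779155] tilt 0.2915776669141787
yaw -12.893686986938954 slope-only tilt 0.2915276556110727
bolt mid [ 0.47235183 -0.22466613  0.0904169 ] y-level -0.0051316933778146915
yd height vs bolt plane -0.0027702177087731645 -0.003107716265667544
bin ((170.51910400390625, 218.86312866210938), (123.29390716552734, 44.63732147216797), 7.943472385406494) [[0.497, 0.41, 0.055], [0.602, 0.402, 0.055], [0.569, 0.113, 0.055], [0.466, 0.123, 0.055]]
```

Measurements check out: rings 84.0 mm apart (84 given), plate tilt 0.29 rad, bin cell sizes fit, probe top at (0.542,0.250). Setting out.

Emit:
carry_out:
  motion:
    - [[0.013,-0.014,0],[0,0,-1.5],1]
    - [[0.039,-0.041,0],[0,0,-4.5],1]
    - [[0.065,-0.068,0],[0,0,-7.5],1]
    - [[0.094,-0.098,0],[0,0,-10.8],1]
    - [[0.122,-0.128,0],[0,0,-14],1]
    - [[0.151,-0.158,0],[0,0,-17.4],1]
    - [[0.179,-0.188,0],[0,0,-20.7],1]
    - [[0.208,-0.218,0],[0,0,-24],1]
    - [[0.234,-0.245,0],[0,0,-27],1]
    - [[0.26,-0.272,0],[0,0,-30],1]

```text
time: 0.93
eef_pos: [0.3655, -0.2023, 0.2311]
eef_rot: [0.897, 0.443, 0.0, 0.0]
contact_force: [0.6, -0.7, 1.0]
grip_width: 0.0855
gripper_force: 0.0
```

```bash
cat >> h.py <<'E'
def down(yaw,n=(0,0,1)):
    z=-np.array(n,float); z/=np.linalg.norm(z); x=np.array([np.cos(np.radians(yaw)),np.sin(np.radians(yaw)),0]); x-=z*(x@z); x/=np.linalg.norm(x)
    return R.from_matrix(np.c_[x,np.cross(z,x),z])
def delta(o,pos,rot):
    r=R.from_quat(o["eef_rot"]); 
    print("t",round(o["time"],2),"pos",np.round(o["eef_pos"],4),"q",np.round(o["q"],2),"F",np.round(o["contact_force"],1),"grip",round(o["gripper_force"],1),round(o["grip_width"],4))
    print("shift",np.round(r.inv().apply(np.array(pos)-o["eef_pos"]),4),"turn",np.round((r.inv()*rot).as_rotvec(degrees=True),2))
E
python3 -c "
from h import *;from station import *
delta(get_obs(),[.542,.25,.231],down(84))"
```

```text
t 0.93 pos [ 0.3655 -0.2023  0.2311] q [-0.82 -0.46 -0.41  1.62 -0.    1.4 ] F [ 0.6 -0.7  1. ] grip 0.0 0.0855
shift [ 4.664e-01 -1.351e-01  1.000e-04] turn [ 1.000e-02  1.000e-02 -3.147e+01]
```

Emit:
carry_out:
  motion:
    - [[0.035,-0.01,0],[0,0,-2.5],1]
    - [[0.072,-0.021,0],[0,0,-5],1]
    - [[0.11,-0.032,0],[0,0,-7.5],1]
    - [[0.148,-0.043,0],[0,0,-10],1]
    - [[0.186,-0.054,0],[0,0,-12.5],1]
    - [[0.224,-0.065,0],[0,0,-15],1]
    - [[0.262,-0.076,0],[0,0,-17.5],1]
    - [[0.3,-0.087,0],[0,0,-20],1]
    - [[0.338,-0.098,0],[0,0,-23],1]
    - [[0.37,-0.107,0],[0,0,-26],1]

```text
time: 1.77
eef_pos: [0.5066, 0.1569, 0.2308]
eef_rot: [0.774, 0.633, -0.0, -0.0]
contact_force: [0.2, -0.3, 0.8]
grip_width: 0.0856
gripper_force: 0.0
```

```bash
python3 -c "
from h import *;from station import *
o=get_obs();delta(o,[.542,.25,.231],down(84))
c=camera('wrist');cv2.imwrite('pics/w1.png',c['image']);print(c['fovy'],c['cx'],c['cy'],np.round(c['hand_eye'],4).tolist(),o['eef_rot'])"
```

```text
t 1.77 pos [0.5066 0.1569 0.2308] q [ 0.05 -0.11 -0.12  1.56  0.    1.82] F [ 0.2 -0.3  0.8] grip 0.0 0.0856
shift [ 0.0982  0.0163 -0.0002] turn [-0.02 -0.01 -5.4 ]
65.55283871134014 283.74064778499115 203.63064705108388 [[0.0003, -0.9544, -0.2987, 0.0751], [1.0, -0.0001, 0.0012, -0.0004], [-0.0012, -0.2987, 0.9544, -0.1436], [0.0, 0.0, 0.0, 1.0]] [ 7.73828775e-01  6.33394824e-01 -5.79236927e-05 -1.45861672e-04]
```

View pics/w1.png

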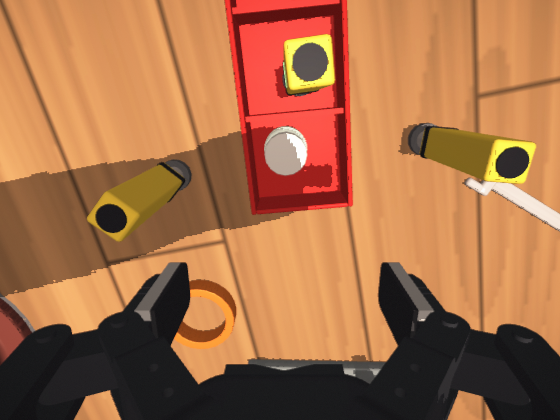

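The wrist view shows the target's cap at (309,62) in the middle cell, with the jar at (286,150). The look-alikes are at (111,218) and (512,162). I'll refine the probe's position and yaw from the top square.

```bash
python3 - <<'E'
from h import *
im=cv2.imread("pics/w1.png");H,S,V=cv2.split(cv2.cvtColor(im,cv2.COLOR_BGR2HSV))
m=((H>22)&(H<36)&(S>120)&(V>165)); m[:25]=0;m[105:]=0;m[:,:270]=0;m[:,345:]=0
pts=np.argwhere(m)[:,::-1].astype(np.float32); r=cv2.minAreaRect(pts); print(r,len(pts))
d=(V<90)&(S<140); d[:45]=0;d[82:]=0;d[:,:285]=0;d[:,332:]=0
b=max(blobs(d,50),key=lambda b:b[1][4]); print(b)
f=210/np.tan(np.radians(65.55283871/2)); T=np.array([[0.0003,-0.9544,-0.2987,0.0751],[1,-0.0001,0.0012,-0.0004],[-0.0012,-0.2987,0.9544,-0.1436]])
Q=R.from_quat([.77382878,.63339482,-.00005792,-.00014587]); p0=[.5066,.1569,.2308]
def w(u,v,z):
    d=Q.apply(T[:,:3]@[(u-283.74)/f,(v-203.63)/f,1]); o=Q.apply(T[:,3])+p0; return o+d*(z-o[2])/d[2]
q=np.array([w(*c,.155) for c in cv2.boxPoints(r)]);print(np.round(q,4).tolist(),q.mean(0),w(*b[0],.155))
e=q-np.roll(q,1,0); print(np.linalg.norm(e,axis=1),np.degrees(np.arctan2(e[:,1],e[:,0])))
E
```

```text
((309.5799865722656, 61.55999755859375), (49.92174530029297, 47.65899658203125), 81.8698959350586) 1214
([315.29, 49.33], [301, 45, 26, 13, 121])
[[0.5276, 0.2657, 0.155], [0.5563, 0.2637, 0.155], [0.5563, 0.235, 0.155], [0.5263, 0.2369, 0.155]] [0.54162147 0.25031134 0.155     ] [0.54631249 0.25673783 0.155     ]
[0.02878951 0.02883466 0.02868476 0.03005658] [ 87.51379896  -4.00005384 -90.03789241 176.31116618]
```

Emit:
carry_out:
  motion:
    - [[0.025,0.004,0],[0,0,-2],1]
    - [[0.055,0.009,0],[0,0,-4],1]
    - [[0.082,0.0135,0],[0,0,-6],1]
    - [[0.0985,0.0163,0],[0,0,-7.4],1]
    - [[0.0985,0.0163,0.005],[0,0,-7.4],1]
    - [[0.0985,0.0163,0.03],[0,0,-7.4],1]
    - [[0.0985,0.0163,0.06],[0,0,-7.4],1]
    - [[0.0985,0.0163,0.09],[0,0,-7.4],1]
    - [[0.0985,0.0163,0.11],[0,0,-7.4],1]
    - [[0.0985,0.0163,0.12],[0,0,-7.4],1]

```text
time: 2.65
eef_pos: [0.54, 0.2463, 0.1073]
eef_rot: [0.733, 0.68, -0.002, -0.001]
contact_force: [-0.1, -0.5, -0.6]
grip_width: 0.0854
gripper_force: 0.0
```

Emit:
carry_out:
  motion:
    - [[0,0,0],[0,0,0],0.8]
    - [[0,0,0],[0,0,0],0.6]
    - [[0,0,0],[0,0,0],0.45]
    - [[0,0,0],[0,0,0],0.3]
    - [[0,0,0],[0,0,0],0.15]
    - [[0,0,0],[0,0,0],0]
    - [[0,0,0],[0,0,0],0]
    - [[0,0,0],[0,0,0],0]
    - [[0,0,0],[0,0,0],0]
    - [[0,0,0],[0,0,0],0]
  newtons: 70

```text
time: 3.48
eef_pos: [0.5428, 0.2474, 0.1117]
eef_rot: [0.733, 0.681, 0.001, 0.0]
contact_force: [2.5, 0.7, 2.1]
grip_width: 0.0292
gripper_force: 71.6
```

```bash
python3 -c "
from h import *;from station import *
o=get_obs();delta(o,[.5416,.2503,.111],down(86))"
```

```text
t 3.48 pos [0.5428 0.2474 0.1117] q [ 0.21  0.1  -0.12  1.35 -0.    1.85] F [2.5 0.7 2.1] grip 71.6 0.0292
shift [ 0.0028 -0.0014  0.0007] turn [ 0.08 -0.01 -0.21]
```

Gripped: width 29 mm, 72 N. Lifting, with a still moment at the top.

Emit:
carry_out:
  motion:
    - [[0,0,-0.005],[0,0,0],0]
    - [[0,0,-0.02],[0,0,0],0]
    - [[0,0,-0.045],[0,0,0],0]
    - [[0,0,-0.07],[0,0,0],0]
    - [[0,0,-0.095],[0,0,0],0]
    - [[0,0,-0.115],[0,0,0],0]
    - [[0,0,-0.13],[0,0,0],0]
    - [[0,0,-0.13],[0,0,0],0]
    - [[0,0,-0.13],[0,0,0],0]
    - [[0,0,-0.13],[0,0,0],0]

```text
time: 4.32
eef_pos: [0.5413, 0.2473, 0.2395]
eef_rot: [0.733, 0.681, -0.001, -0.001]
contact_force: [-0.4, -0.6, -3.2]
grip_width: 0.0291
gripper_force: 71.3
```

```bash
python3 - <<'E'
from h import *;from station import *
spot=np.array([.4825,-.1841,.0876]); t,ya=.2915,np.radians(-12.9)
n=np.array([-np.sin(t)*np.cos(ya),-np.sin(t)*np.sin(ya),np.cos(t)])
o=get_obs()
p=spot+n*(.106+.08); delta(o,p,down(40,n)); print(p,n)
for k in("side","wrist"): cv2.imwrite(f"pics/{k}2.png",camera(k)["image"])
a=cv2.imread("pics/side2.png")[0:280,120:400];b=cv2.imread("pics/wrist2.png")
cv2.imwrite("pics/c2.png",np.hstack([cv2.resize(a,(400,400)),cv2.resize(b,(400,300))[:] if 0 else cv2.copyMakeBorder(cv2.resize(b,(400,300)),0,100,0,0,0)]))
E
```

```text
t 4.32 pos [0.5413 0.2473 0.2395] q [0.21 0.09 0.1  1.58 0.   1.85] F [-0.4 -0.6 -3.2] grip 71.3 0.0291
shift [-0.4265 -0.08   -0.0257] turn [-16.78   4.13  44.3 ]
[ 0.43039472 -0.1721663   0.26575338] [-0.28013591  0.06415969  0.95781387]
```

View pics/c2.png

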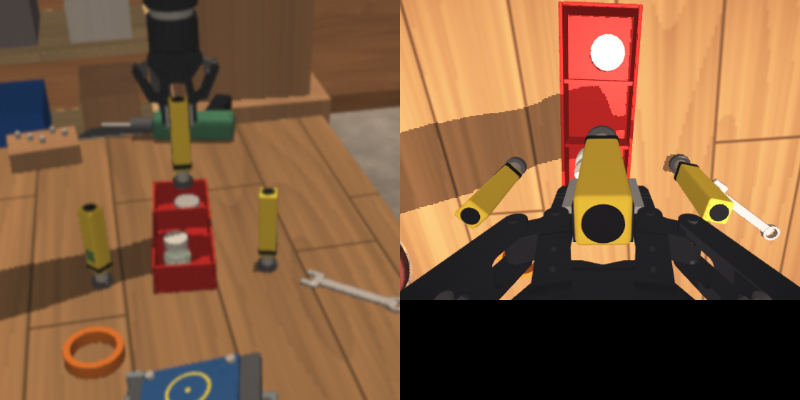

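The probe is held upright and clear of the rim, the cell is empty, and the bystanders haven't moved. Carrying it towards the plate.

Emit:
carry_out:
  motion:
    - [[-0.017,-0.003,-0.004],[-0.7,0.2,1.8],0]
    - [[-0.043,-0.008,-0.01],[-1.7,0.4,4.4],0]
    - [[-0.077,-0.014,-0.015],[-3,0.7,8],0]
    - [[-0.115,-0.022,-0.02],[-4.5,1.1,12],0]
    - [[-0.154,-0.029,-0.022],[-6,1.5,16],0]
    - [[-0.192,-0.036,-0.024],[-7.6,1.9,20],0]
    - [[-0.23,-0.043,-0.026],[-9,2.2,24],0]
    - [[-0.269,-0.05,-0.026],[-10.6,2.6,28],0]
    - [[-0.307,-0.058,-0.026],[-12,3,32],0]
    - [[-0.341,-0.064,-0.026],[-13.4,3.3,35.5],0]

```text
time: 5.25
eef_pos: [0.452, -0.0896, 0.2662]
eef_rot: [0.9, 0.419, 0.099, 0.065]
contact_force: [1.4, -0.1, -1.5]
grip_width: 0.0294
gripper_force: 71.0
```

```bash
cat >> h.py <<'E'
def tgt(spot,n,gap,yaw=40,off=(.0028,0),L=.1067):
    r=down(yaw,n); return np.array(spot)+np.array(n)*(L+gap)-r.apply([*off,0]),r
SP=[.4825,-.1841,.0876]; N=[-.2801,.0642,.9578]
E
python3 -c "
from h import *;from station import *
delta(get_obs(),*tgt(SP,N,.06))"
```

```text
t 5.25 pos [ 0.452  -0.0896  0.2662] q [-0.54 -0.63 -0.48  1.5   0.09  1.74] F [ 1.4 -0.1 -1.5] grip 71.0 0.0294
shift [-0.0796  0.0375  0.0175] turn [-3.25  0.74  8.57]
```

Emit:
carry_out:
  motion:
    - [[-0.014,0.007,0.003],[-0.6,0.1,1.5],0]
    - [[-0.032,0.015,0.007],[-1.3,0.3,3.4],0]
    - [[-0.05,0.024,0.011],[-2,0.5,5.4],0]
    - [[-0.065,0.031,0.014],[-2.7,0.6,7],0]
    - [[-0.075,0.0355,0.0165],[-3.1,0.7,8.1],0]
    - [[-0.0796,0.0375,0.0175],[-3.25,0.74,8.57],0]
    - [[-0.0796,0.0375,0.0175],[-3.25,0.74,8.57],0]
    - [[-0.0796,0.0375,0.0175],[-3.25,0.74,8.57],0]
    - [[-0.0796,0.0375,0.0175],[-3.25,0.74,8.57],0]
    - [[-0.0796,0.0375,0.0175],[-3.25,0.74,8.57],0]

```text
time: 6.08
eef_pos: [0.4357, -0.1731, 0.2481]
eef_rot: [0.925, 0.35, 0.121, 0.08]
contact_force: [-0.8, -0.4, -1.3]
grip_width: 0.0295
gripper_force: 70.9
```

```bash
python3 - <<'E'
from h import *;from station import *
delta(get_obs(),*tgt(SP,N,.015))
for k in("side","top","wrist"): cv2.imwrite(f"pics/{k}3.png",camera(k)["image"])
a=cv2.imread("pics/side3.png")[120:320,150:350];b=cv2.imread("pics/top3.png")[170:300,300:430]
w=cv2.imread("pics/wrist3.png")
o=np.zeros((600,800,3),np.uint8);o[:400,:400]=cv2.resize(a,(400,400));o[:300,400:]=cv2.resize(w,(400,300));o[300:,500:]=cv2.resize(b,(300,300))
cv2.imwrite("pics/c3.png",o)
E
```

```text
t 6.08 pos [ 0.4357 -0.1731  0.2481] q [-0.76 -0.69 -0.56  1.45  0.15  1.68] F [-0.8 -0.4 -1.3] grip 70.9 0.0295
shift [-0.0031  0.0001  0.0459] turn [-0.04 -0.05  0.29]
```

View pics/c3.png

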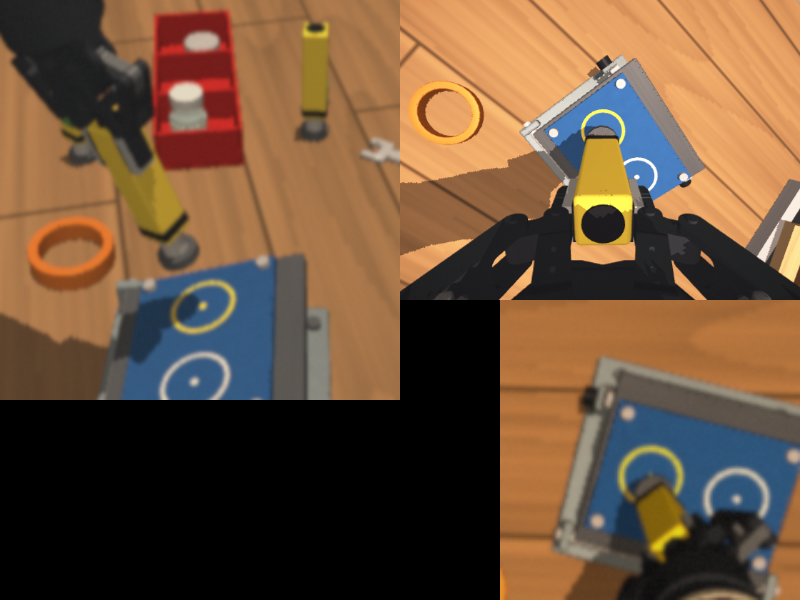

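The probe hangs tilted over the yellow ring with its foot at (600,130) of the wrist panel, and the plate is undisturbed. I'll go down to 15 mm above and check with both views.

Emit:
carry_out:
  motion:
    - [[-0.001,0,0.005],[0,0,0],0]
    - [[-0.002,0,0.013],[0,0,0],0]
    - [[-0.003,0,0.022],[0,0,0],0]
    - [[-0.003,0,0.031],[0,0,0],0]
    - [[-0.003,0,0.039],[0,0,0],0]
    - [[-0.003,0,0.044],[0,0,0],0]
    - [[-0.003,0,0.046],[0,0,0],0]
    - [[-0.003,0,0.046],[0,0,0],0]
    - [[-0.003,0,0.046],[0,0,0],0]
    - [[-0.003,0,0.046],[0,0,0],0]

```text
time: 7.07
eef_pos: [0.4462, -0.1788, 0.2039]
eef_rot: [0.926, 0.35, 0.121, 0.08]
contact_force: [0.7, 0.2, -2.0]
grip_width: 0.029
gripper_force: 70.9
```

```bash
python3 - <<'E'
from h import *;from station import *
o=get_obs();delta(o,*tgt(SP,N,.0)); print(o["eef_rot"])
for k in("side","top","wrist"): cv2.imwrite(f"pics/{k}4.png",camera(k)["image"])
a=cv2.imread("pics/side4.png")[200:300,200:300];b=cv2.imread("pics/top4.png")[210:290,330:410]
w=cv2.imread("pics/wrist4.png")
o=np.zeros((600,800,3),np.uint8);o[:400,:400]=cv2.resize(a,(400,400),interpolation=3);o[:400,400:]=cv2.resize(w[80:360,150:430],(400,400));o[400:,:200]=cv2.resize(b,(200,200))
cv2.imwrite("pics/c4.png",o)
E
```

```text
t 7.07 pos [ 0.4462 -0.1788  0.2039] q [-0.75 -0.67 -0.63  1.36  0.15  1.69] F [ 0.7  0.2 -2. ] grip 70.9 0.029
shift [ 0.0005 -0.0005  0.0152] turn [ 0.01 -0.03  0.21]
[0.92550399 0.34968695 0.12123973 0.08038862]
```

View pics/c4.png

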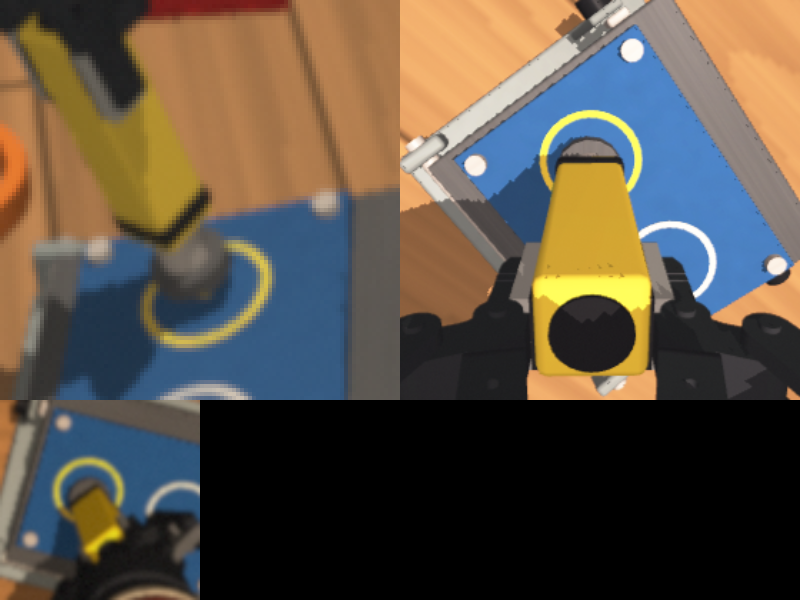

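```bash
python3 - <<'E'
from h import *
Q=R.from_quat([.92550399,.34968695,.12123973,.08038862]); p0=np.array([.4462,-.1788,.2039])
T=np.array([[0.0003,-0.9544,-0.2987,0.0751],[1,-0.0001,0.0012,-0.0004],[-0.0012,-0.2987,0.9544,-0.1436]])
def pj(n,X):
    if n=="wrist":
        f=210/np.tan(np.radians(65.55283871/2)); c=T[:,:3].T@(Q.inv().apply(X-p0)-T[:,3]); cx,cy=283.74,203.63
    else:
        fv,cx,cy,M=P[n]; M=np.array(M); f=210/np.tan(np.radians(fv/2)); c=M[:,:3].T@(X-M[:,3])
    return np.array([cx+f*c[0]/c[2],cy+f*c[1]/c[2]])
def org(p):  return p
n=np.array(N);S=np.array(SP); r=down(40,n)
print("ring ctr wrist",pj("wrist",S),"side",pj("side",S),"top",pj("top",S))
a=np.linspace(0,2*np.pi,72)
foot0=p0+Q.apply([.0028,0,.1067])
for nm in("wrist","side","top"):
    im=cv2.imread(f"pics/{nm}4.png").copy()
    im=cv2.resize(im,None,fx=4,fy=4,interpolation=cv2.INTER_CUBIC)
    for z,rad,col,ctr in((0,.018,(0,0,255),foot0),(-.010,.018,(0,255,0),foot0),(-.15,.004,(255,0,255),foot0)):
        pts=np.array([pj(nm,ctr+Q.apply([rad*np.cos(t),rad*np.sin(t),z])) for t in a])
        cv2.polylines(im,[np.int32((pts+.5)*4)],True,col,1)
    c=np.array([pj(nm,S+r.apply([.028*np.cos(t),.028*np.sin(t),0])) for t in a]); cv2.polylines(im,[np.int32((c+.5)*4)],True,(255,255,0),1)
    c=c.mean(0)*4; x,y=int(c[0]),int(c[1]); 
    if nm=="wrist": W=cv2.resize(im[y-150:y+650,x-260:x+260],(390,600))
    elif nm=="side": Sd=im[y-150:y+150,x-200:x+200]
    else: Tp=cv2.resize(im[y-100:y+100,x-133:x+134],(400,300))
cv2.imwrite("pics/c5.png",np.hstack([W,np.vstack([Sd,Tp])]))
E
```

```text
ring ctr wrist [283.28536742 190.88275939] side [251.2623382  272.64254799] top [364.90181046 246.3712644 ]
```

View pics/c5.png

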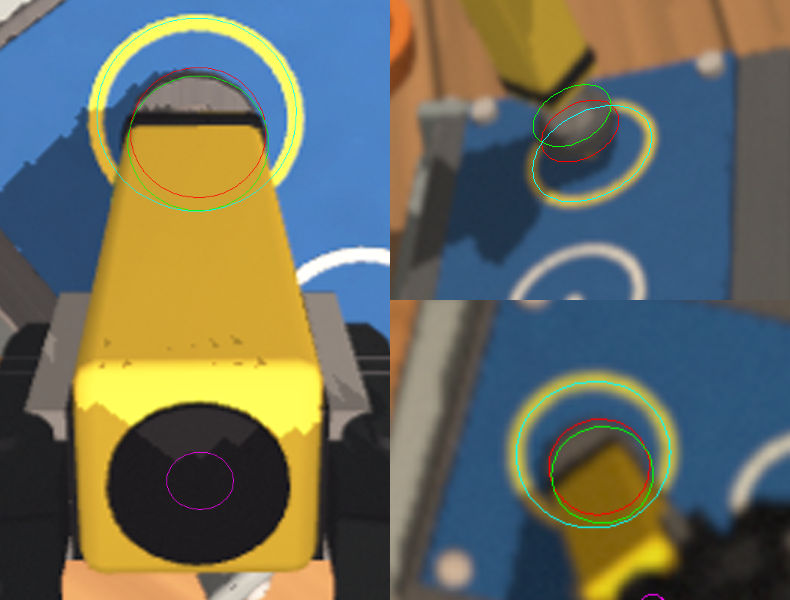

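In the overlay, foot and ring both agree with prediction to 1–2 mm in all three views. The axis is square to the plate and the foot sits well inside the ring. Approaching contact slowly.

Emit:
carry_out:
  motion:
    - [[0,0,0.002],[0,0,0],0]
    - [[0,0,0.004],[0,0,0],0]
    - [[0,0,0.006],[0,0,0],0]
    - [[0,0,0.008],[0,0,0],0]
    - [[0,0,0.01],[0,0,0],0]
    - [[0,0,0.011],[0,0,0],0]
    - [[0,0,0.012],[0,0,0],0]
    - [[0,0,0.013],[0,0,0],0]
    - [[0,0,0.013],[0,0,0],0]
    - [[0,0,0.013],[0,0,0],0]

```text
time: 8.05
eef_pos: [0.4498, -0.1795, 0.191]
eef_rot: [0.926, 0.35, 0.121, 0.08]
contact_force: [0.5, -0.5, -1.9]
grip_width: 0.0292
gripper_force: 70.9
```

```bash
cat > f.py <<'E'
from h import *;from station import *
o=get_obs();delta(o,*tgt(SP,N,0)); print("Fn along n",np.dot(o["contact_force"],N),o["torque"])
E
python3 f.py
```

```text
t 8.05 pos [ 0.4498 -0.1795  0.191 ] q [-0.75 -0.66 -0.65  1.33  0.14  1.69] F [ 0.5 -0.5 -1.9] grip 70.9 0.0292
shift [ 0.0006 -0.0002  0.0018] turn [-0.02 -0.03  0.21]
Fn along n -2.022906078079538 [ 0.12756998  0.39118457 -0.0146848 ]
```

Emit:
carry_out:
  motion:
    - [[0,0,0.0005],[0,0,0],0]
    - [[0,0,0.001],[0,0,0],0]
    - [[0,0,0.0015],[0,0,0],0]
    - [[0,0,0.002],[0,0,0],0]
    - [[0,0,0.0025],[0,0,0],0]
    - [[0,0,0.003],[0,0,0],0]
    - [[0,0,0.0035],[0,0,0],0]
    - [[0,0,0.004],[0,0,0],0]
    - [[0,0,0.004],[0,0,0],0]
    - [[0,0,0.004],[0,0,0],0]

```text
time: 8.88
eef_pos: [0.451, -0.1799, 0.1873]
eef_rot: [0.926, 0.35, 0.121, 0.08]
contact_force: [-1.7, 1.3, 2.3]
grip_width: 0.0294
gripper_force: 71.5
```

```bash
python3 f.py
```

```text
t 8.88 pos [ 0.451  -0.1799  0.1873] q [-0.74 -0.66 -0.65  1.32  0.14  1.69] F [-1.7  1.3  2.3] grip 71.5 0.0294
shift [ 0.0006 -0.0003 -0.0021] turn [-0.01 -0.03  0.21]
Fn along n 2.806436918454791 [0.31907395 0.52868404 0.07186502]
```

Contact made: about 4.8 N net, so the foot is roughly 2.5 mm in. That agrees with the geometry. Another 2.5 mm to go.

Emit:
carry_out:
  motion:
    - [[0,0,0.0005],[0,0,0],0]
    - [[0,0,0.001],[0,0,0],0]
    - [[0,0,0.0015],[0,0,0],0]
    - [[0,0,0.002],[0,0,0],0]
    - [[0,0,0.0025],[0,0,0],0]
    - [[0,0,0.0025],[0,0,0],0]
    - [[0,0,0.0025],[0,0,0],0]
    - [[0,0,0.0025],[0,0,0],0]
    - [[0,0,0.0025],[0,0,0],0]
    - [[0,0,0.0025],[0,0,0],0]

```text
time: 9.72
eef_pos: [0.4516, -0.18, 0.1848]
eef_rot: [0.926, 0.35, 0.121, 0.08]
contact_force: [-1.6, 1.4, 4.9]
grip_width: 0.0295
gripper_force: 71.8
```

```bash
python3 f.py; python3 - <<'E'
from station import *
import cv2,numpy as np
w=camera("wrist")["image"];s=camera("side")["image"][200:300,200:300]
print(np.round([get_obs()["contact_force"] for _ in range(2)],2).tolist())
cv2.imwrite("pics/c6.png",np.hstack([cv2.resize(w[80:280,180:380],(400,400)),cv2.resize(s,(400,400),interpolation=3)]))
E
```

```text
t 9.72 pos [ 0.4516 -0.18    0.1848] q [-0.74 -0.66 -0.66  1.32  0.14  1.69] F [-1.6  1.4  4.9] grip 71.8 0.0295
shift [ 0.0006 -0.0003 -0.0047] turn [-0.02 -0.03  0.21]
Fn along n 5.206772713108796 [0.23694162 0.39922799 0.03663483]
[[-1.89, 1.42, 4.7], [-1.89, 1.42, 4.7]]
```

View pics/c6.png

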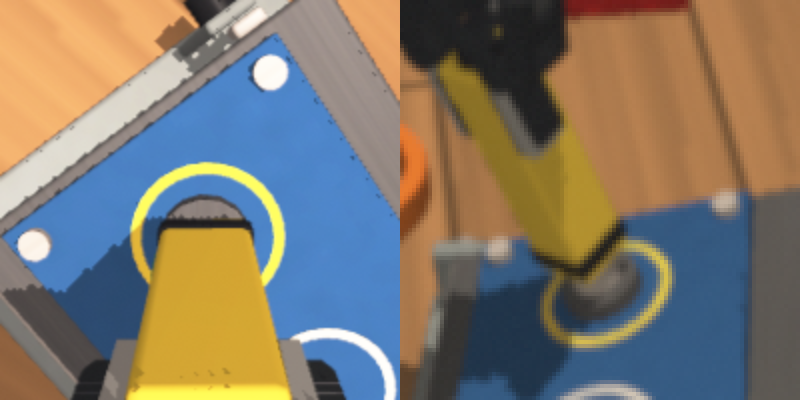

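The foot rests wholly inside the yellow ring in both views, about 5 mm in with roughly 7 N net, and steady. Handing in.

```bash
python3 -c "
from station import *
print(finish_job())"
```

```text
the job is handed in; nothing more can be done
None
```

The probe is out of the bin and pressed square onto the yellow ring, foot wholly inside it and about 5 mm in with roughly 7 N of push. It was still gripped when I handed the job in at about 10 s; the hand-in gave no pass or fail verdict.

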